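# Stow the tilting console drawer of a rack instrument

## Robot

A 6-joint arm with a two-finger parallel gripper is mounted at the origin on the work surface. World frame = base frame: x ahead of the robot, y to its left, z up, the work surface at z = 0. Lengths are in m, angles in rad, forces in N, time in s.
With the tool pointing down it reaches from about 0.325 to 0.925 m from the base axis. Payload 3.1 kg.
Tool frame: the origin (TCP) lies at the very end of the fingers, on their centre line; the grasp point (between the pads) lies grip_point_offset behind it (grip_point_offset is the distance from the TCP to the grasp point, in m); z points along the fingers, y is the direction in which the jaws open and shut (so a half turn about z gives the same grasp; the last joint's range is limited). The gripper opens to 85 mm and grips with 20 to 120 N. Pads are 22 mm wide; open, the fingers measure 114 mm over their backs; the gripper's body (76 mm by 85 mm) begins 54 mm behind the grasp point. The pads swing forward as they close: fully open they stand 13 mm farther back than shut.
Start: joints at [-1.28, 0.217, 1.613, -0, 1.311, -0.112], TCP at [0.245, -0.575, 0.231] pointing down, gripper open.
Joint ranges: [-2.75, 2.75], [-0.78, 2.1], [0.31, 2.55], [-1.13, 4.27], [0.13, 2.63], [-2.58, 2.58]. Speed limits (rad/s): [2.79, 2.79, 3.14, 3.14, 3.14, 3.14].

## Interface

Orientations are given as a unit quaternion [w, x, y, z].
In Python, from plant import * gives the robot as it stands. The module is installed in compiled form; this text tells all that it offers.
- The arm moves only by the shell command python3 -m pendant 'ROWS' [FORCE]. ROWS is JSON, a list of rows, each an object with "offset": the shift along the tool's x, y, z in mm, a list of three; "spin": the turn about the tool's z in degrees; "hand": the closure in counts, from 0 (fully open) to 255 (shut). A call has 1 to 12 rows; each row shifts and turns the commanded pose from where the row before left it, along the tool's axes as they then stand; what a row does not reach is not made up. A row lasts 1/12 s, in which the tool goes at most 41.7 mm and 7.16 degrees, less where a joint would pass 70% of its speed; a pose out of reach is approached as far as the arm can. A call is refused whole if a number of a shift passes 41.7 or a number of a turn 7.16, either way. A call with a gripper value outside its range is refused whole. The fingers move at their own pace and stop on an object; FORCE is the grip in N (left out, the last holds). Time passes only in rows, so rows that do not move let the fingers close. It gives the time, the measured TCP pose, the force and the opening at its end, in the units of the state.
- sense(): the state, without advancing time (a new reading comes with each control period).
- capture(name): name is "scene" or "top"; returns a dict with "color" (400x640x3 uint8, red, green, blue), "camera_matrix" (3x3 intrinsics, pixels), "extrinsics" (4x4, takes a point from camera to world coordinates). Camera axes: x right, y down, z forward; pixel columns grow to the right and rows downward; lengths in m; the calibration is good to about 2 mm. A picture is of the moment at which its call begins. There is no depth.
- job_done(): hands the job in, once; it reports no verdict.
Trained networks look in the newest picture that a camera, given by its name, has taken for a name from the list of things; names that differ only in an ending like _2 or _b are one class to them, and where a whole thing is asked for, a point or a joint stands for the part that bears it (a point fixed in the world has none). Each returns a list of dicts, best first, with "confidence" (0 to 1); they miss things now and then, are a little off and sometimes report something else, mostly with a low value. They report only what shows in the picture. A call takes as long as a camera call.
- look_for(camera, label): "extent" ([left, top, width, height] in pixels, round what is visible of it).
- cut_out(camera, label): "pixels" (400x640 bool, what is visible of it) and "extent" ([left, top, width, height] in pixels, round what is visible of it).
- landmark_of(camera, label): "pixel" ([column, row] in pixels: a listed point, or the origin of a listed thing).
The state is a dict: "time": time; "q": joint angles; "dq": joint speeds; "tau": joint torques, N m; "tcp_pos": TCP position; "ee_rot": TCP orientation; "contact_force": force on the tool from outside, world axes, zero at the start; "wrist_torque": the same for the moment, N m; "width": finger opening in m.
Only numpy, scipy, OpenCV 4.12 (cv2) and the standard library are available. Lean on these libraries where they do the work, as an engineer would, in place of code of your own. Each camera call takes 0.05 s, during which the arm holds its last target.

## Task

Put the instrument's console drawer away: flip the ratchet pawl beside the operator panel over towards the chassis, out of the toothed quadrant, and leave it flipped; fold the tilted panel down flat without letting it drop or slam; then push the drawer fully home without slamming it. Leave the elbow, gauge and wrench on the bench where they are.

Things in the scene. Friction and masses are not known exactly. Their poses are not given: they have to be found in the camera images.
- unit: Beige 19-inch instrument, fixed: 440 wide (y) x 360 deep x 133 high (front with ears 482). Origin: underside, middle of front face; x into the chassis, away from the user, y to the user's left. Its yaw is that of drawer, panel and pawl. Drawer opening 12 to 118 above the bench under a 15 high top rail: a raised panel cannot go in.
- drawer (a joint): How far the drawer is pushed in (unit +x), in m: 0 = pulled fully out, 0.24 = fully home on its stop, fascia flush with the chassis front; starts 0.015 to 0.04. Stays where left; 2 to 5 N to move, plus 12 N per m/s; about 3 kg. Open steel pan, 404 wide, centred on the unit; floor 24, side walls 58, fascia top 105 above the bench.
- drawer_handle (a point): Middle of the bow handle's bar: round steel bar 12 thick, 120 long along y, 60 above the bench, 45 in front of the fascia, on two 9 thick posts at its ends. Pushing the bar towards unit +x closes the drawer.
- panel (a joint): Panel tilt in rad: 0 = folded flat on its stop (upper face 101 above the bench), max 1.06, starts 0.52 to 0.93. The hinge along y is at the user's edge, the far edge rises. A friction hinge (0.6 N m) holds the panel wherever it is left. While the pawl is in the teeth the panel can be raised but not lowered (up to 0.11 rad of play, to the next tooth).
- panel_hinge (a point): On the hinge axis at the panel's mid-width, 85 above the bench, 25 behind the fascia's front. The panel: dark slab with screen and keys on its upper face, 0.5 kg, 150 long from the hinge away from the user, 250 wide (125 each side of this point), its underside in the plane of the hinge axis, 16 thick.
- panel_edge (a point): Middle of the panel's raised far edge, on the upper face: 150 from the hinge axis along the panel and 16 above its underside; moves with the panel. Pressing the panel down near here, along the arc about the hinge, folds it (5 to 8 N).
- pawl (a joint): Pawl lever in rad: 0 = leaning 16 deg to the user, nose at the root of the teeth; 0.28 = upright; 0.89 = flipped over on its stop, leaning 35 deg to the chassis, clear of the teeth. Starts engaged (0 to 0.12). Weighted, no spring: falls to whichever side of upright it is left on. Takes 1 N at the bar, up to 10 N if the panel bears on the pawl.
- pawl_bar (a point): Middle of the pawl's finger bar: round steel bar 12 thick, 66 long along y, 110 above the bench at pawl 0, left of the panel: it spans 16 to 82 outwards (y) from the panel's left edge; quadrant and lever plate fill the first 22. 70 from the pivot; flipped over it is 59 farther from the user and 10 lower. Push it towards unit +x to flip.
- pawl_pivot (a point): On the pawl's pivot axis (along y), 43 above the bench, at the y of the finger bar's middle. A bearing block around the axis, under the inner half of the bar, is 53 high above the bench; else the drawer floor under the bar is clear.
- elbow: Loose stainless tube elbow with end fittings, about 105 x 95 x 34, on the bench left of the drawer. Origin on the bench under its first leg. Bystander.
- gauge: Loose round pressure gauge lying face up, 64 diameter, 28 high, brass stem, on the bench right of the drawer. Origin: centre of its underside. Bystander.
- wrench: Loose steel wrench about 200 long, lying on the bench right of the drawer beyond the gauge. Origin under its middle. Bystander.

How it is judged:
By the outcome, as a careful person would: the job done as asked, in the order asked, and still so for the second after the job is handed in, with the robot touching nothing.
It also fails if it takes over 61 s, if anything falls off the work surface, if the arm or the gripper's body presses on something with over 40 N, if the wrist force passes 120 N, or if a joint passes its speed limit or range.

## Working session

There is one attempt and no reset: what is moved stays moved. The work goes in short steps, Python scripts to look and compute and a shell command to move; the robot and the scene stay as the last step left them, time stands still between calls to the robot, and variables do not carry over. Pictures are saved under pics/ and viewed, and the job is handed in when it is done.

```bash
mkdir -p pics; python3 - <<'E'
from plant import *
import cv2
for c in ("scene","top"):
    d=capture(c); cv2.imwrite(f"pics/{c}0.png",d["color"][:,:,::-1])
    print(c,d["camera_matrix"].tolist(),d["extrinsics"].round(4).tolist())
    for l in ("drawer_handle","panel_hinge","panel_edge","pawl_bar","pawl_pivot","unit","gauge","elbow","wrench"):
        print(l,[( [round(float(v),1) for v in r["pixel"]],round(r["confidence"],2)) for r in landmark_of(c,l)][:2])
s=sense(); print({k:(v if not hasattr(v,'round') else v.round(4).tolist()) for k,v in s.items()})
E
```

```text
scene [[445.2025891533776, 0.0, 326.31424569202716], [0.0, 445.2025891533776, 196.07081638142708], [0.0, 0.0, 1.0]] [[-0.5184, 0.7204, -0.4607, 1.0721], [0.855, 0.4465, -0.2638, 0.2172], [0.0157, -0.5307, -0.8474, 0.9977], [0.0, 0.0, 0.0, 1.0]]
drawer_handle [([384.5, 186.2], 0.9), ([445.8, 307.8], 0.34)]
panel_hinge [([348.0, 180.3], 0.84)]
panel_edge [([323.2, 176.5], 0.88)]
pawl_bar [([395.6, 237.7], 0.62)]
pawl_pivot [([386.2, 254.7], 0.96)]
unit [([316.1, 266.8], 0.63), ([323.3, 178.1], 0.21)]
gauge [([269.4, 168.0], 0.92)]
elbow [([266.2, 165.9], 0.63), ([440.9, 310.3], 0.58)]
wrench [([251.2, 138.0], 0.95)]
top [[471.4913570201382, 0.0, 317.6875775108694], [0.0, 471.4913570201382, 202.36936621760597], [0.0, 0.0, 1.0]] [[-0.0195, -0.9969, 0.0766, 0.4772], [-0.9994, 0.0216, 0.0259, -0.0555], [-0.0275, -0.076, -0.9967, 1.3615], [0.0, 0.0, 0.0, 1.0]]
drawer_handle [([299.8, 251.3], 0.6)]
panel_hinge [([326.9, 186.7], 0.29)]
panel_edge [([328.1, 188.4], 0.84)]
pawl_bar [([259.8, 189.7], 0.65)]
pawl_pivot [([263.9, 188.4], 0.64)]
unit [([315.0, 154.0], 0.88), ([326.9, 187.5], 0.59)]
gauge [([404.4, 217.5], 0.64), ([321.7, 224.1], 0.46)]
elbow [([207.2, 185.9], 0.61)]
wrench [([443.8, 245.1], 0.87)]
{'time': 1.0, 'q': [-1.2802, 0.2169, 1.6134, 0.0, 1.3113, -0.1122], 'dq': [-0.0001, -0.0003, -0.0012, 0.0, -0.0004, 0.0004], 'tau': [-0.0008, -39.6898, -30.4265, -0.0003, 0.0007, -0.0], 'tcp_pos': [0.245, -0.575, 0.2313], 'ee_rot': [-0.0, 0.9798, 0.2001, -0.0], 'contact_force': [0.3795, 0.8939, -0.2706], 'wrist_torque': [-0.0419, 0.0319, 0.0152], 'width': 0.08555930782134531}
```

View pics/scene0.png

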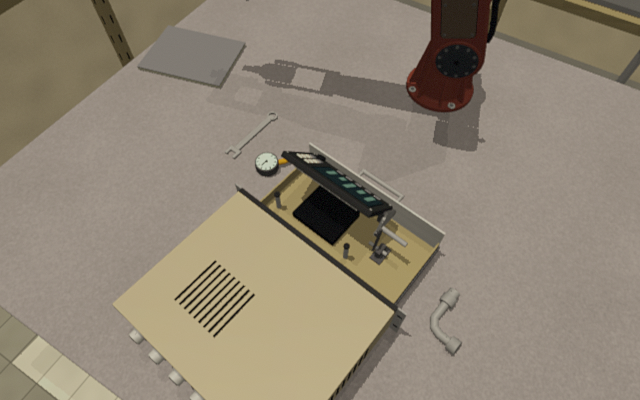

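View pics/top0.png

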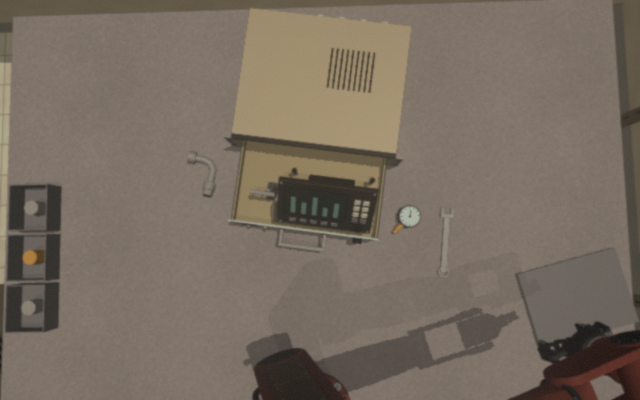

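```bash
python3 - <<'E'
import cv2
a=cv2.imread("pics/scene0.png")[130:340,220:470]; cv2.imwrite("pics/sc.png",cv2.resize(a,None,fx=3,fy=2.857,interpolation=cv2.INTER_CUBIC)) if 0 else cv2.imwrite("pics/sc.png",cv2.resize(a[:200,:],(750,600),interpolation=cv2.INTER_CUBIC))
b=cv2.imread("pics/top0.png")[120:270,215:415]; cv2.imwrite("pics/tc.png",cv2.resize(b,(800,600),interpolation=cv2.INTER_CUBIC))
E
```

```text
(no output)
```

View pics/sc.png

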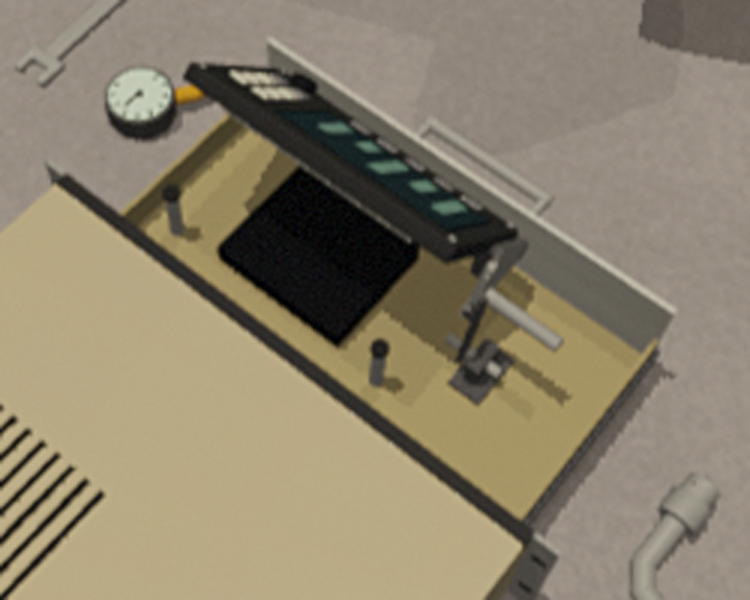

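View pics/tc.png

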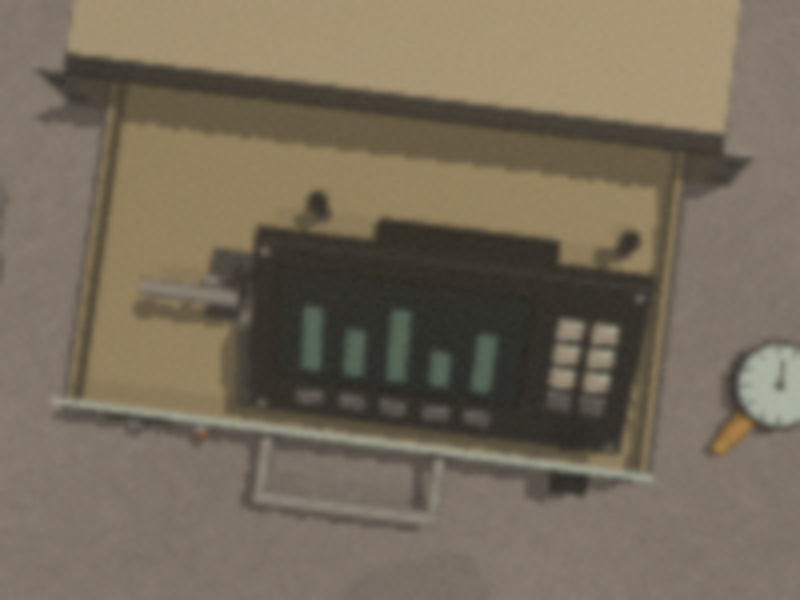

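```bash
cat > fit.py <<'E'
from plant import *
import numpy as np
from scipy.optimize import least_squares
C={}
for c in ("scene","top"):
    d=capture(c); C[c]=(d["camera_matrix"],np.linalg.inv(d["extrinsics"]))
def proj(c,p):
    K,E=C[c]; q=E[:3,:3]@p+E[:3,3]; u=K@q; return u[:2]/u[2]
T=lambda x,y:("top",215+x/4,120+y/4)
S=lambda x,y:("scene",220+x/3,130+y/3)
# params: fx,fy (fascia front centre), yaw, d, hy, tilt, pawl, px(pivot x rel fascia)
def model(p,name):
    fx,fy,yaw,d,hy,t,pa,px=p
    ct,st=np.cos(t),np.sin(t)
    P=lambda s,u,dy:(0.025+s*ct-u*st,hy+dy,0.085+s*st+u*ct)
    a=pa-np.deg2rad(16)
    B=(px+.07*np.sin(a),None,.043+.07*np.cos(a))
    loc={"handle":(-.045,None,.06),"fl":(0,None,.105),
     "cL":(0.24-d,.22,.133),"cR":(0.24-d,-.22,.133),"cm":(0.24-d,0,.0),
     "hingeL":P(0,.016,.125),"hingeR":P(0,.016,-.125),"hinge":P(0,0,0),
     "edge":P(.15,.016,0),"eL":P(.15,.016,.125),"eR":P(.15,.016,-.125),
     "bo":(B[0],hy+.125+.082,B[2]),"bm":(B[0],hy+.125+.049,B[2]),"piv":(px,hy+.174,.043),
     "wl":(0.006,.202,.058)}[name]
    x,y,z=loc
    if name=="handle": y=p[8] if len(p)>8 else 0
    c,s=np.cos(yaw),np.sin(yaw)
    return np.array([fx+c*x-s*y,fy+s*x+c*y,z])
obs=[("cL",*T(68,58)),("cR",*T(722,140)),("eL",*T(260,230)),("eR",*T(655,277)),
("bo",*T(140,289)),("bo",*S(559,342)),("eL",*S(450,240)),("eR",*S(190,66)),("cL",*S(525,545)),("cR",*S(60,183)),
("hinge","scene",348,180.3),("edge","scene",323.2,176.5),("piv","scene",386.2,254.7),("bm","scene",395.6,237.7),("hingeL",*S(520,235)),("hingeL",*T(250,405)),("hingeR",*T(617,450)),
("bm","top",259.8,191.5)]
hob=[("top",215+344/4,120+509/4),("scene",384.5,186.2)]
fas=[("L",*T(55,401)),("R",*T(652,478)),("L",*S(673,312)),("R",*S(270,42))]
def res(p):
    r=[]
    for n,c,u,v in obs: r+=list(proj(c,model(p,n))-[u,v])
    for c,u,v in hob: r+=list(proj(c,model(p,"handle"))-[u,v])
    for sd,c,u,v in fas:
        w=p[9]*(1 if sd=="L" else -1); cc,s=np.cos(p[2]),np.sin(p[2])
        r+=list(proj(c,np.array([p[0]-s*w,p[1]+cc*w,.105]))-[u,v])
    return np.array(r)
if __name__=="__main__":
    p0=[.42,0,-.1,.03,-.05,.7,.05,.11,0.03,.21]
    o=least_squares(res,p0,loss="soft_l1")
    p=o.x; print(p.round(4).tolist())
    R=res(p).reshape(-1,2).round(1)
    for n,r in zip([x[0]+x[1][0] for x in obs]+["h","h"]+["f"+f[0]+f[1][0] for f in fas],R): print(n,r)
    for n in ("handle","hinge","edge","eL","bm","bo","piv","cL","cR"): print(n,model(p,n).round(4))
    np.save("p.npy",p)
E
python3 fit.py
```

```text
Traceback (most recent call last):
  File "fit.py", line 44, in <module>
    o=least_squares(res,p0,loss="soft_l1")
  File "fit.py", line 36, in res
    for n,c,u,v in obs: r+=list(proj(c,model(p,n))-[u,v])
                                       ~~~~~^^^^^
  File "fit.py", line 13, in model
    fx,fy,yaw,d,hy,t,pa,px=p
    ^^^^^^^^^^^^^^^^^^^^^^
ValueError: too many values to unpack (expected 8)
```

```bash
sed -i 's/pa,px=p$/pa,px=p[:8]/' fit.py; python3 fit.py
```

```text
[0.5024, 0.0196, -0.1497, 0.0137, -0.0551, 0.801, 0.0375, 0.0983, 0.0055, 0.2005]
cLt [-1.1 -0.6]
cRt [ 0.6 -0.6]
eLt [-1.7  0.3]
eRt [-0.   1.3]
bot [ 0.  -0.5]
bos [0.2 1. ]
eLs [1.1 4.1]
eRs [-1.6 -0.6]
cLs [ 0.5 -0.8]
cRs [-0.9 -1.2]
hinges [0.1 4.2]
edges [1.3 4.9]
pivs [-0.3 -0.3]
bms [-1.3 -1.3]
hingeLs [-0.3 -0.9]
hingeLt [-0.  -0.1]
hingeRt [0.7 0.7]
bmt [2.4 1.8]
h [-1.9 -1.5]
h [-1.  -0.8]
fLt [-0.5 -0.5]
fRt [-0.8 -0.3]
fLs [-0.  -0.2]
fRs [ 0.  -0.8]
handle [0.4587 0.0318 0.06  ]
hinge [ 0.5189 -0.0387  0.085 ]
edge [ 0.6107 -0.0525  0.2038]
eL [0.6294 0.0711 0.2038]
bm [0.6008 0.125  0.111 ]
bo [0.6057 0.1576 0.111 ]
piv [0.6173 0.1225 0.043 ]
cL [0.759  0.2034 0.133 ]
cR [ 0.6934 -0.2317  0.133 ]
```

```bash
cat > loc.py <<'E'
from plant import *
import numpy as np, sys
p=np.load("p.npy"); s=sense()
w,x,y,z=s["ee_rot"]
hx=np.arctan2(2*(x*y+w*z),1-2*(y*y+z*z))
c,sn=np.cos(p[2]),np.sin(p[2]); R=np.array([[c,sn],[-sn,c]])
l=R@(np.array(s["tcp_pos"][:2])-p[:2])
f=np.array(s["contact_force"]); fl=R@f[:2]
print("t",round(s["time"],2),"local mm",(1000*np.array([*l,s["tcp_pos"][2]])).round(1),"yaw err deg",round(np.degrees(hx-p[2]),2),"F local",fl.round(1),round(f[2],1),"w",round(s["width"],3))
E
python3 -m pendant '[{"offset":[0,0,-15],"spin":6.3,"hand":255},{"offset":[0,0,-15],"spin":6.3,"hand":255},{"offset":[0,0,-15],"spin":6.3,"hand":255},{"offset":[0,0,-15],"spin":6.3,"hand":255},{"offset":[0,0,-10],"spin":6.4,"hand":255},{"offset":[0,0,0],"spin":0,"hand":255}]' 30; python3 loc.py; python3 -c "
from plant import *
print(grip_point_offset)"
```

```text
time: 1.7
tcp_pos: [0.2455, -0.5765, 0.3048]
ee_rot: [0.003, 0.997, -0.075, 0.001]
contact_force: [-0.4, 0.1, 0.4]
width: 0.0121
t 1.7 local mm [-165.1 -627.7  304.8] yaw err deg -0.05 F local [-0.4  0. ] 0.4 w 0.012
0.0187
```

```bash
python3 -m pendant '[{"offset":[10,-36,0]},{"offset":[10,-36,0]},{"offset":[10,-36,0]},{"offset":[10,-36,0]},{"offset":[10,-36,0]},{"offset":[10,-36,0]},{"offset":[10,-36,0]},{"offset":[10,-36,0]},{"offset":[10,-36,0]},{"offset":[10,-36,0]}]'; python3 loc.py;
```

```text
t 1.7 local mm [-165.1 -627.7  304.8] yaw err deg -0.05 F local [-0.4  0. ] 0.4 w 0.012$[0]: bad value
```

Rows need all fields.

```bash
python3 -m pendant '[{"offset":[10,-36,0],"spin":0,"hand":255},{"offset":[10,-36,0],"spin":0,"hand":255},{"offset":[10,-36,0],"spin":0,"hand":255},{"offset":[10,-36,0],"spin":0,"hand":255},{"offset":[10,-36,0],"spin":0,"hand":255},{"offset":[10,-36,0],"spin":0,"hand":255},{"offset":[10,-36,0],"spin":0,"hand":255},{"offset":[10,-36,0],"spin":0,"hand":255},{"offset":[10,-36,0],"spin":0,"hand":255},{"offset":[10,-36,0],"spin":0,"hand":255},{"offset":[10,-36,0],"spin":0,"hand":255}]'; python3 loc.py;
```

```text
time: 2.62
tcp_pos: [0.4125, -0.1977, 0.3005]
ee_rot: [-0.0, 0.997, -0.073, -0.0]
contact_force: [0.6, -0.2, 0.3]
width: -0.0003
t 2.62 local mm [ -56.5 -228.3  300.5] yaw err deg 0.22 F local [ 0.6 -0.1] 0.3 w -0.0
```

```bash
python3 -m pendant '[{"offset":[10,-34,0],"spin":0,"hand":255},{"offset":[10,-34,0],"spin":0,"hand":255},{"offset":[10,-34,0],"spin":0,"hand":255},{"offset":[10,-34,0],"spin":0,"hand":255},{"offset":[10,-34,0],"spin":0,"hand":255},{"offset":[10,-34,0],"spin":0,"hand":255},{"offset":[10,-34,0],"spin":0,"hand":255},{"offset":[10,-34,0],"spin":0,"hand":255},{"offset":[10,-34,0],"spin":0,"hand":255},{"offset":[8,-24,0],"spin":0,"hand":255},{"offset":[0,0,0],"spin":0,"hand":255},{"offset":[0,0,0],"spin":0,"hand":255}]'; python3 loc.py;
```

```text
time: 3.62
tcp_pos: [0.558, 0.1132, 0.3]
ee_rot: [0.0, 0.997, -0.072, -0.001]
contact_force: [0.0, -0.4, -0.9]
width: 0.0002
t 3.62 local mm [ 41.  100.8 300. ] yaw err deg 0.33 F local [ 0.1 -0.4] -0.9 w 0.0
```

```bash
python3 -m pendant '[{"offset":[3,-12,20],"spin":0,"hand":255},{"offset":[3,-12,30],"spin":0,"hand":255},{"offset":[2,-2,30],"spin":0,"hand":255},{"offset":[0,0,30],"spin":0,"hand":255},{"offset":[0,0,20],"spin":0,"hand":255},{"offset":[0,0,15],"spin":0,"hand":255},{"offset":[0,0,0],"spin":0,"hand":255},{"offset":[0,0,0],"spin":0,"hand":255}]'; python3 loc.py; python3 - <<'E'
from plant import *
import cv2
a=capture("scene")["color"][130:330,220:470,::-1]; cv2.imwrite("pics/s1.png",cv2.resize(a,(750,600),interpolation=cv2.INTER_CUBIC))
E
```

```text
time: 4.28
tcp_pos: [0.5688, 0.1354, 0.1551]
ee_rot: [0.0, 0.997, -0.074, -0.002]
contact_force: [0.0, 0.0, 0.0]
width: 0.0
t 4.28 local mm [ 48.4 124.4 155.1] yaw err deg 0.04 F local [0. 0.] 0.0 w 0.0
```

View pics/s1.png

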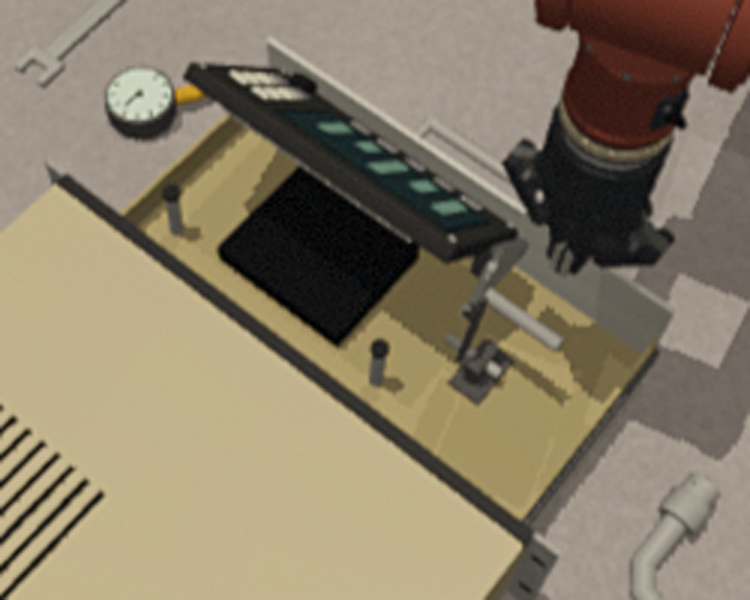

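```bash
python3 -m pendant '[{"offset":[0,-10,0],"spin":0,"hand":255},{"offset":[1,-7,10],"spin":0,"hand":255},{"offset":[0,0,20],"spin":0,"hand":255},{"offset":[0,0,15],"spin":0,"hand":255},{"offset":[0,0,10],"spin":0,"hand":255},{"offset":[0,0,3],"spin":0,"hand":255},{"offset":[0,0,0],"spin":0,"hand":255}]'; python3 loc.py; python3 - <<'E'
from plant import *
import cv2
a=capture("scene")["color"][130:330,220:470,::-1]; cv2.imwrite("pics/s2.png",cv2.resize(a,(750,600),interpolation=cv2.INTER_CUBIC))
E
```

```text
time: 4.92
tcp_pos: [0.573, 0.1537, 0.0974]
ee_rot: [0.0, 0.997, -0.074, -0.001]
contact_force: [0.6, 0.8, -0.0]
width: 0.0002
t 4.92 local mm [ 49.9 143.1  97.4] yaw err deg 0.08 F local [0.4 0.9] -0.0 w 0.0
```

View pics/s2.png

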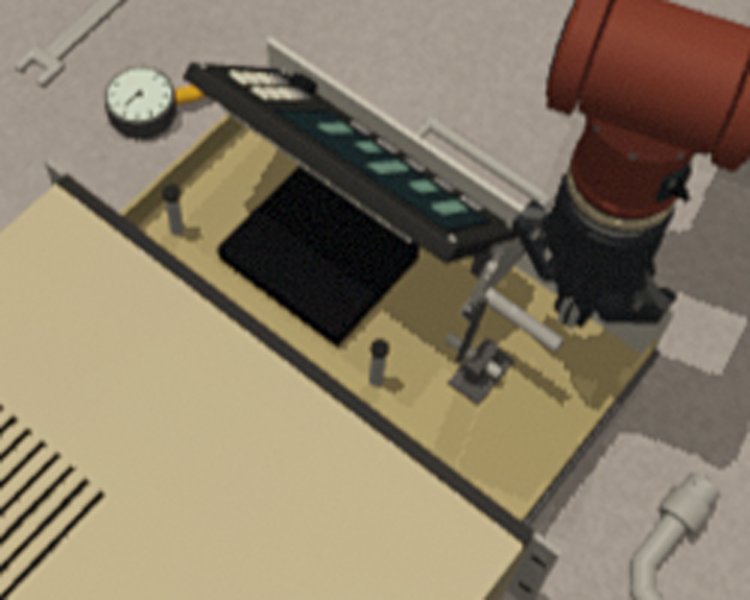

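```bash
python3 -c "
from plant import *
print(sense()['q'])"
```

```text
[1.43573307e-01 2.97431251e-01 1.78371483e+00 6.58729179e-05
 1.06019486e+00 1.86276429e+00]
```

```bash
python3 -m pendant '[{"offset":[0,0,0],"spin":-7,"hand":255},{"offset":[0,0,0],"spin":-7.1,"hand":255},{"offset":[0,0,0],"spin":-7.1,"hand":255},{"offset":[0,0,0],"spin":-7.1,"hand":255},{"offset":[0,0,0],"spin":-7.1,"hand":255},{"offset":[0,0,0],"spin":-7.1,"hand":255},{"offset":[0,0,0],"spin":-7.1,"hand":255},{"offset":[0,0,0],"spin":-7.1,"hand":255},{"offset":[0,0,0],"spin":-7.1,"hand":255},{"offset":[0,0,0],"spin":-7.1,"hand":255},{"offset":[0,0,0],"spin":-7.1,"hand":255},{"offset":[0,0,0],"spin":-7.1,"hand":255}]';python3 -m pendant '[{"offset":[0,0,0],"spin":-5,"hand":255},{"offset":[-6,0,0],"spin":0,"hand":255},{"offset":[-5,0,0],"spin":0,"hand":255},{"offset":[0,0,0],"spin":0,"hand":255},{"offset":[0,0,0],"spin":0,"hand":255}]'; python3 loc.py; python3 - <<'E'
from plant import *
import cv2
a=capture("scene")["color"][130:330,220:470,::-1]; cv2.imwrite("pics/s3.png",cv2.resize(a,(750,600),interpolation=cv2.INTER_CUBIC))
E
```

```text
time: 5.97
tcp_pos: [0.575, 0.1536, 0.1001]
ee_rot: [0.001, 0.783, 0.622, 0.001]
contact_force: [-0.4, 0.0, -0.7]
width: 0.0001
time: 6.38
tcp_pos: [0.5723, 0.142, 0.0988]
ee_rot: [0.0, 0.758, 0.652, 0.0]
contact_force: [0.5, 0.6, -0.0]
width: 0.0
t 6.38 local mm [ 50.8 131.5  98.8] yaw err deg 90.03 F local [0.4 0.6] -0.0 w 0.0
```

View pics/s3.png

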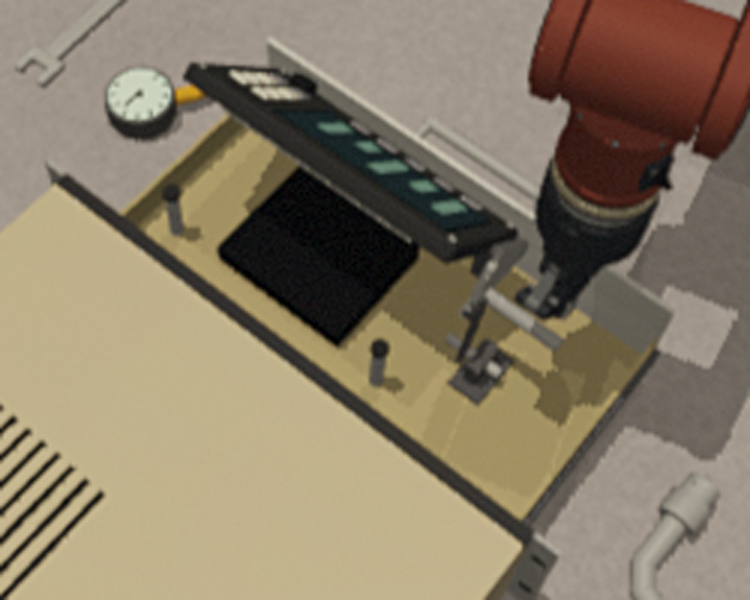

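```bash
python3 -m pendant '[{"offset":[0,5,2],"spin":0,"hand":255},{"offset":[0,5,2],"spin":0,"hand":255},{"offset":[0,5,0],"spin":0,"hand":255},{"offset":[0,5,0],"spin":0,"hand":255},{"offset":[0,5,0],"spin":0,"hand":255},{"offset":[0,5,0],"spin":0,"hand":255}]'; python3 loc.py; python3 -m pendant '[{"offset":[0,5,0],"spin":0,"hand":255},{"offset":[0,5,0],"spin":0,"hand":255},{"offset":[0,5,0],"spin":0,"hand":255},{"offset":[0,5,1],"spin":0,"hand":255},{"offset":[0,5,1],"spin":0,"hand":255},{"offset":[0,5,1],"spin":0,"hand":255}]'; python3 loc.py;  python3 - <<'E'
from plant import *
import cv2
a=capture("scene")["color"][130:330,220:470,::-1]; cv2.imwrite("pics/s4.png",cv2.resize(a,(750,600),interpolation=cv2.INTER_CUBIC))
E
```

```text
time: 6.93
tcp_pos: [0.6024, 0.1381, 0.0943]
ee_rot: [0.0, 0.757, 0.653, 0.0]
contact_force: [0.2, -0.0, 0.2]
width: -0.0005
t 6.93 local mm [ 81.3 132.   94.3] yaw err deg 90.15 F local [0.2 0. ] 0.2 w -0.0
time: 7.43
tcp_pos: [0.6318, 0.1336, 0.0912]
ee_rot: [0.0, 0.757, 0.653, -0.0]
contact_force: [0.3, -0.1, 0.7]
width: 0.0001
t 7.43 local mm [111.  132.   91.2] yaw err deg 90.16 F local [ 0.4 -0. ] 0.7 w 0.0
```

View pics/s4.png

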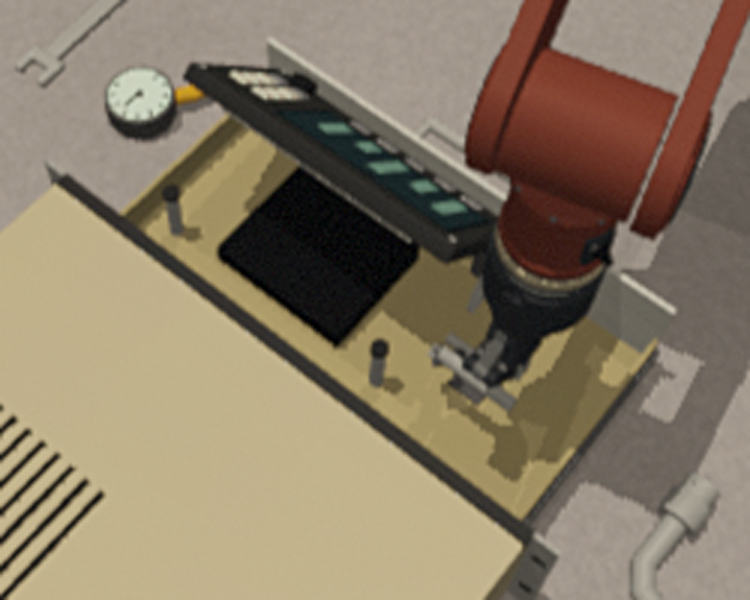

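```bash
python3 -m pendant '[{"offset":[0,3,0],"spin":0,"hand":255},{"offset":[0,3,0],"spin":0,"hand":255},{"offset":[0,2,0],"spin":0,"hand":255},{"offset":[0,0,0],"spin":0,"hand":255}]'; python3 loc.py; python3 -m pendant '[{"offset":[0,-15,0],"spin":0,"hand":255},{"offset":[0,-15,0],"spin":0,"hand":255},{"offset":[0,0,-20],"spin":0,"hand":255},{"offset":[0,0,-30],"spin":0,"hand":255},{"offset":[0,0,-35],"spin":0,"hand":255},{"offset":[0,0,-35],"spin":0,"hand":255},{"offset":[0,0,-30],"spin":0,"hand":255},{"offset":[-35,0,-10],"spin":0,"hand":255},{"offset":[-40,0,0],"spin":0,"hand":255},{"offset":[-40,0,0],"spin":0,"hand":255},{"offset":[-40,0,0],"spin":0,"hand":255},{"offset":[-25,0,0],"spin":0,"hand":255}]'; python3 loc.py;  python3 - <<'E'
from plant import *
import cv2
a=capture("scene")["color"][130:330,220:470,::-1]; cv2.imwrite("pics/s5.png",cv2.resize(a,(750,600),interpolation=cv2.INTER_CUBIC))
E
```

```text
time: 7.82
tcp_pos: [0.6397, 0.1325, 0.0914]
ee_rot: [0.0, 0.757, 0.653, 0.0]
contact_force: [0.6, 0.4, 0.1]
width: -0.0002
t 7.82 local mm [118.9 132.1  91.4] yaw err deg 90.15 F local [0.5 0.5] 0.1 w -0.0
time: 8.82
tcp_pos: [0.5823, -0.0443, 0.2517]
ee_rot: [0.001, 0.758, 0.653, -0.0]
contact_force: [0.9, -0.0, -0.2]
width: 0.0002
t 8.82 local mm [ 88.6 -51.2 251.7] yaw err deg 90.08 F local [0.9 0.1] -0.2 w 0.0
```

View pics/s5.png

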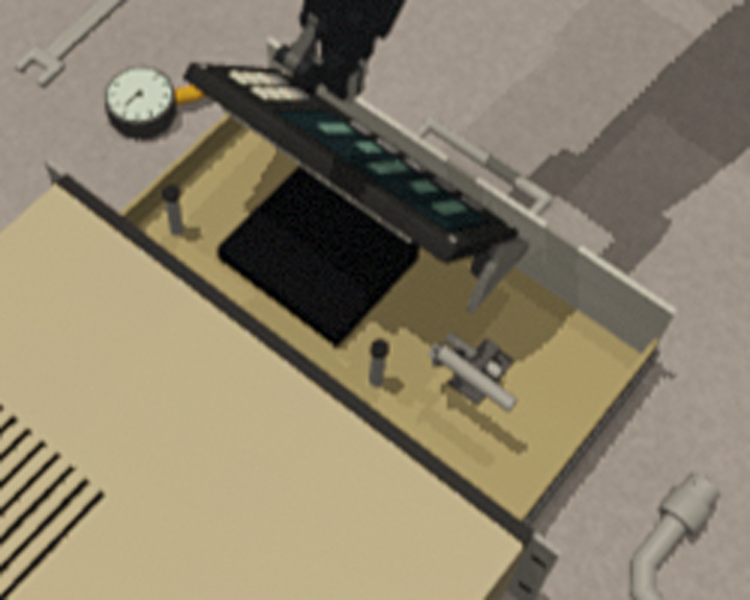

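```bash
python3 -m pendant '[{"offset":[0,0,20],"spin":0,"hand":255},{"offset":[0,0,20],"spin":0,"hand":255},{"offset":[0,0,10],"spin":0,"hand":255},{"offset":[0,0,3],"spin":0,"hand":255},{"offset":[0,0,3],"spin":0,"hand":255}]'; python3 loc.py; python3 -m pendant '[{"offset":[0,0,2],"spin":0,"hand":255},{"offset":[0,0,2],"spin":0,"hand":255},{"offset":[0,0,2],"spin":0,"hand":255}]'; python3 loc.py
```

```text
time: 9.28
tcp_pos: [0.5828, -0.0407, 0.1947]
ee_rot: [-0.0, 0.757, 0.653, -0.0]
contact_force: [-0.8, -0.7, 0.4]
width: -0.0001
t 9.28 local mm [ 88.6 -47.6 194.7] yaw err deg 90.18 F local [-0.7 -0.8] 0.4 w -0.0
time: 9.53
tcp_pos: [0.584, -0.041, 0.1903]
ee_rot: [0.001, 0.757, 0.653, 0.001]
contact_force: [0.9, -0.2, -0.0]
width: 0.0
t 9.53 local mm [ 89.8 -47.7 190.3] yaw err deg 90.18 F local [ 0.9 -0. ] -0.0 w 0.0
```

```bash
python3 -m pendant '[{"offset":[0,2.5,2.2],"spin":0,"hand":255},{"offset":[0,2.5,2.2],"spin":0,"hand":255},{"offset":[0,2.5,2.2],"spin":0,"hand":255},{"offset":[0,2.4,2.3],"spin":0,"hand":255},{"offset":[0,2.3,2.3],"spin":0,"hand":255},{"offset":[0,2.3,2.4],"spin":0,"hand":255}]'; python3 loc.py;  python3 - <<'E'
from plant import *
import cv2
a=capture("scene")["color"][130:330,220:470,::-1]; cv2.imwrite("pics/s6.png",cv2.resize(a,(750,600),interpolation=cv2.INTER_CUBIC))
E
```

```text
time: 10.03
tcp_pos: [0.5987, -0.0434, 0.1763]
ee_rot: [0.001, 0.757, 0.653, 0.001]
contact_force: [0.9, 0.6, 4.0]
width: -0.0002
t 10.03 local mm [104.6 -47.9 176.3] yaw err deg 90.16 F local [0.8 0.7] 4.0 w -0.0
```

View pics/s6.png

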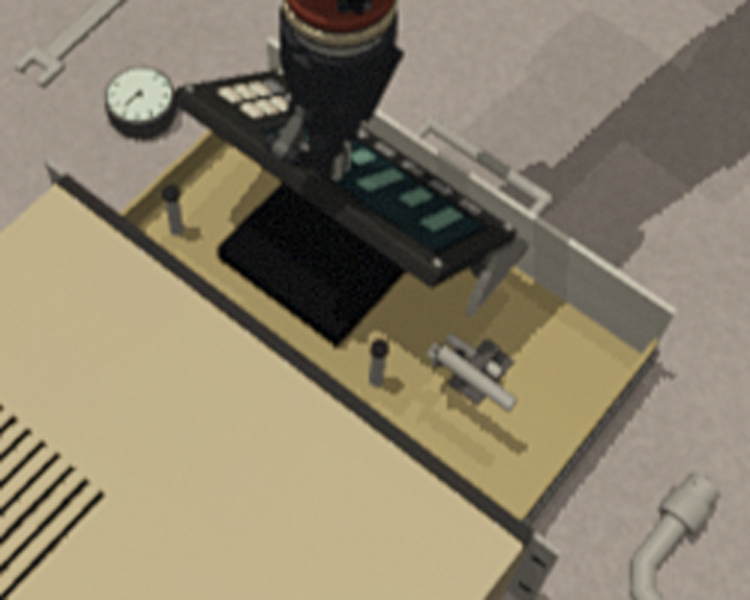

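```bash
python3 -m pendant '[{"offset":[0,2.4,2.6],"spin":0,"hand":255},{"offset":[0,2.4,2.7],"spin":0,"hand":255},{"offset":[0,2.3,2.8],"spin":0,"hand":255},{"offset":[0,2.2,3.0],"spin":0,"hand":255},{"offset":[0,2.1,3.1],"spin":0,"hand":255},{"offset":[0,2.1,3.2],"spin":0,"hand":255},{"offset":[0,2.0,3.2],"spin":0,"hand":255},{"offset":[0,2.0,3.3],"spin":0,"hand":255},{"offset":[0,1.8,3.4],"spin":0,"hand":255},{"offset":[0,1.8,3.4],"spin":0,"hand":255},{"offset":[0,1.7,3.4],"spin":0,"hand":255},{"offset":[0,1.5,3.4],"spin":0,"hand":255}]'; python3 loc.py;python3 -m pendant '[{"offset":[0,1.5,3],"spin":0,"hand":255},{"offset":[0,1.5,3],"spin":0,"hand":255},{"offset":[0,1.3,3],"spin":0,"hand":255},{"offset":[0,1.2,3.0],"spin":0,"hand":255},{"offset":[0,1.1,3],"spin":0,"hand":255},{"offset":[0,1.1,3],"spin":0,"hand":255},{"offset":[0,1.0,2.5],"spin":0,"hand":255},{"offset":[0,0.5,2],"spin":0,"hand":255}]'; python3 loc.py
```

```text
time: 11.08
tcp_pos: [0.6218, -0.0469, 0.1378]
ee_rot: [0.0, 0.757, 0.653, 0.0]
contact_force: [1.4, 0.2, 3.7]
width: 0.0003
t 11.08 local mm [128.  -47.9 137.8] yaw err deg 90.15 F local [1.4 0.4] 3.7 w 0.0
time: 11.75
tcp_pos: [0.63, -0.0481, 0.1148]
ee_rot: [-0.001, 0.757, 0.653, -0.001]
contact_force: [-0.6, -0.2, 2.5]
width: 0.0003
t 11.75 local mm [136.3 -47.9 114.8] yaw err deg 90.16 F local [-0.5 -0.2] 2.5 w 0.0
```

Now the last ~14 mm, slowly.

```bash
python3 -m pendant '[{"offset":[0,0.5,1.5],"spin":0,"hand":255},{"offset":[0,0.3,1.5],"spin":0,"hand":255},{"offset":[0,0.3,1.5],"spin":0,"hand":255},{"offset":[0,0.2,1.5],"spin":0,"hand":255},{"offset":[0,0.2,1.3],"spin":0,"hand":255},{"offset":[0,0,1],"spin":0,"hand":255},{"offset":[0,0,1],"spin":0,"hand":255},{"offset":[0,0,1],"spin":0,"hand":255},{"offset":[0,0,1],"spin":0,"hand":255}]'; python3 loc.py; python3 -m pendant '[{"offset":[0,0,1],"spin":0,"hand":255},{"offset":[0,0,1],"spin":0,"hand":255}]'; python3 loc.py
```

```text
time: 12.5
tcp_pos: [0.6323, -0.0484, 0.1045]
ee_rot: [0.0, 0.757, 0.653, 0.0]
contact_force: [-1.4, -0.4, 2.2]
width: 0.0003
t 12.5 local mm [138.7 -47.8 104.5] yaw err deg 90.15 F local [-1.3 -0.6] 2.2 w 0.0
time: 12.67
tcp_pos: [0.6326, -0.0484, 0.1026]
ee_rot: [0.0, 0.757, 0.653, 0.0]
contact_force: [-0.8, -0.0, 1.2]
width: 0.0
t 12.67 local mm [138.9 -47.8 102.6] yaw err deg 90.15 F local [-0.8 -0.1] 1.2 w 0.0
```

```bash
python3 -m pendant '[{"offset":[0,0,1],"spin":0,"hand":255},{"offset":[0,0,0],"spin":0,"hand":255}]'; python3 loc.py
```

```text
time: 12.83
tcp_pos: [0.6327, -0.0484, 0.1015]
ee_rot: [0.0, 0.757, 0.653, 0.0]
contact_force: [0.9, -0.1, -0.1]
width: -0.0002
t 12.83 local mm [139.  -47.8 101.5] yaw err deg 90.15 F local [0.9 0. ] -0.1 w -0.0
```

```bash
python3 -m pendant '[{"offset":[0,0,1],"spin":0,"hand":255},{"offset":[0,0,1],"spin":0,"hand":255}]'; python3 loc.py;python3 -m pendant '[{"offset":[0,0,1],"spin":0,"hand":255},{"offset":[0,0,0],"spin":0,"hand":255}]'; python3 loc.py;  python3 - <<'E'
from plant import *
import cv2
a=capture("scene")["color"][130:330,220:470,::-1]; cv2.imwrite("pics/s7.png",cv2.resize(a,(750,600),interpolation=cv2.INTER_CUBIC))
E
```

```text
time: 13.0
tcp_pos: [0.6329, -0.0485, 0.101]
ee_rot: [0.0, 0.757, 0.653, 0.0]
contact_force: [-3.2, -0.4, 11.2]
width: -0.0004
t 13.0 local mm [139.2 -47.8 101. ] yaw err deg 90.16 F local [-3.1 -0.8] 11.2 w -0.0
time: 13.17
tcp_pos: [0.6337, -0.0486, 0.101]
ee_rot: [0.001, 0.757, 0.653, 0.001]
contact_force: [-1.5, -0.1, 9.3]
width: 0.0001
t 13.17 local mm [140.1 -47.8 101. ] yaw err deg 90.16 F local [-1.5 -0.3] 9.3 w 0.0
```

View pics/s7.png

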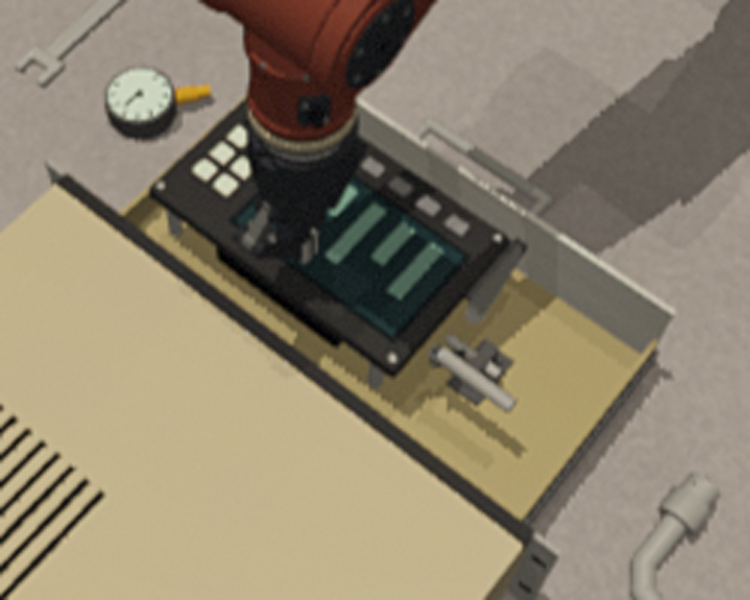

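```bash
python3 -m pendant '[{"offset":[0,0,-10],"spin":0,"hand":255},{"offset":[0,0,-25],"spin":0,"hand":255},{"offset":[0,0,-30],"spin":0,"hand":255},{"offset":[8,-28,-15],"spin":0,"hand":255},{"offset":[9,-36,0],"spin":0,"hand":255},{"offset":[9,-36,0],"spin":0,"hand":255},{"offset":[9,-36,0],"spin":0,"hand":255},{"offset":[9,-36,0],"spin":0,"hand":255},{"offset":[9,-36,0],"spin":0,"hand":255},{"offset":[0,-17,0],"spin":0,"hand":255},{"offset":[0,0,0],"spin":0,"hand":255}]'; python3 -m pendant '[{"offset":[0,0,0],"spin":7,"hand":255},{"offset":[0,0,0],"spin":7.1,"hand":255},{"offset":[0,0,0],"spin":7.1,"hand":255},{"offset":[0,0,0],"spin":7.1,"hand":255},{"offset":[0,0,0],"spin":7.1,"hand":255},{"offset":[0,0,0],"spin":7.1,"hand":255},{"offset":[0,0,0],"spin":7.1,"hand":255},{"offset":[0,0,0],"spin":7.1,"hand":255},{"offset":[0,0,0],"spin":7.1,"hand":255},{"offset":[0,0,0],"spin":7.1,"hand":255},{"offset":[0,0,0],"spin":7.1,"hand":255},{"offset":[0,0,0],"spin":7.1,"hand":255}]';python3 -m pendant '[{"offset":[0,0,0],"spin":5,"hand":255},{"offset":[0,0,0],"spin":0,"hand":255},{"offset":[0,0,0],"spin":0,"hand":255}]'; python3 loc.py;  python3 - <<'E'
from plant import *
import cv2
a=capture("top")["color"][120:270,215:415,::-1]; cv2.imwrite("pics/t8.png",cv2.resize(a,(800,600),interpolation=cv2.INTER_CUBIC))
E
```

```text
time: 14.13
tcp_pos: [0.4132, 0.0382, 0.1771]
ee_rot: [-0.001, 0.757, 0.654, -0.001]
contact_force: [-0.4, 0.8, 0.3]
width: 0.0001
time: 15.13
tcp_pos: [0.4186, 0.0367, 0.1787]
ee_rot: [0.0, 0.999, -0.034, 0.001]
contact_force: [-0.3, 0.3, -0.1]
width: 0.0003
time: 15.38
tcp_pos: [0.4182, 0.0367, 0.1786]
ee_rot: [-0.0, 0.997, -0.073, 0.0]
contact_force: [0.3, 0.4, -0.5]
width: -0.0001
t 15.38 local mm [-85.8   4.4 178.6] yaw err deg 0.16 F local [0.2 0.5] -0.5 w -0.0
```

View pics/t8.png

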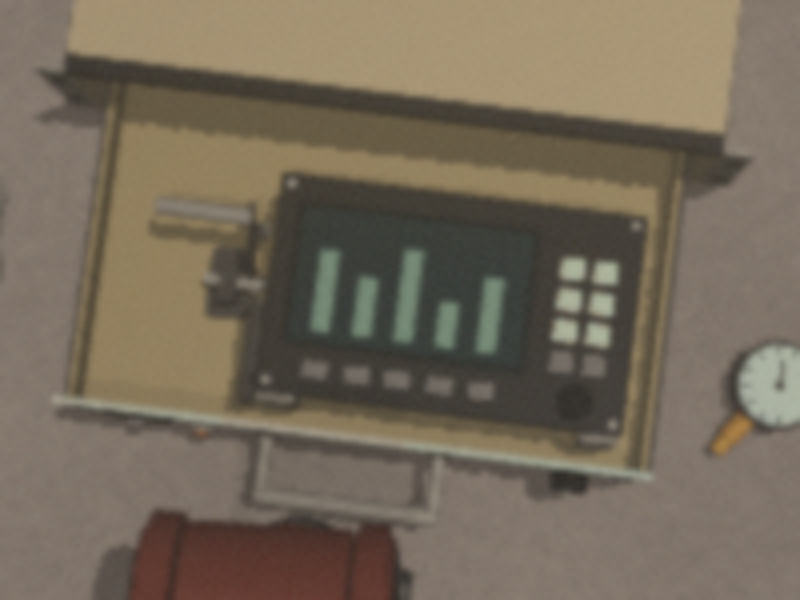

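```bash
python3 -m pendant '[{"offset":[0,0,25],"spin":0,"hand":255},{"offset":[0,0,35],"spin":0,"hand":255},{"offset":[0,0,35],"spin":0,"hand":255},{"offset":[0,0,25],"spin":0,"hand":255},{"offset":[0,0,13],"spin":0,"hand":255},{"offset":[5,0,0],"spin":0,"hand":255},{"offset":[5,0,0],"spin":0,"hand":255},{"offset":[4,0,0],"spin":0,"hand":255},{"offset":[3,0,0],"spin":0,"hand":255}]'; python3 loc.py; python3 -m pendant '[{"offset":[3,0,0],"spin":0,"hand":255},{"offset":[3,0,0],"spin":0,"hand":255},{"offset":[3,0,0],"spin":0,"hand":255},{"offset":[4,0,0],"spin":0,"hand":255}]'; python3 loc.py;  python3 - <<'E'
from plant import *
import cv2
a=capture("scene")["color"][130:330,220:470,::-1]; cv2.imwrite("pics/s9.png",cv2.resize(a,(750,600),interpolation=cv2.INTER_CUBIC))
E
```

```text
time: 16.18
tcp_pos: [0.4371, 0.0342, 0.0473]
ee_rot: [0.0, 0.997, -0.074, 0.002]
contact_force: [0.4, 0.5, 0.4]
width: -0.0001
t 16.18 local mm [-66.7   4.7  47.3] yaw err deg 0.07 F local [0.3 0.5] 0.4 w -0.0
time: 16.52
tcp_pos: [0.446, 0.0327, 0.0454]
ee_rot: [-0.0, 0.997, -0.074, -0.001]
contact_force: [-3.6, 0.2, 2.2]
width: 0.0002
t 16.52 local mm [-57.7   4.6  45.4] yaw err deg 0.06 F local [-3.6 -0.3] 2.2 w 0.0
```

View pics/s9.png

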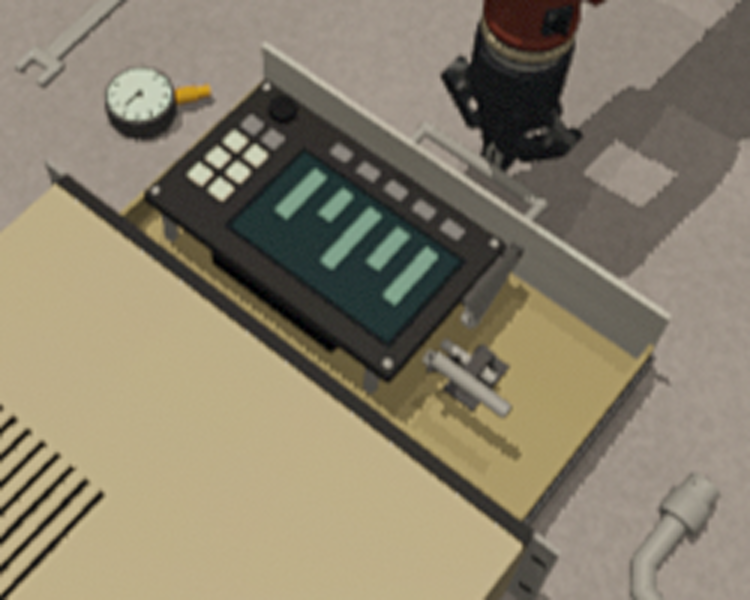

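```bash
python3 -m pendant '[{"offset":[5,0,0],"spin":0,"hand":255},{"offset":[6,0,0],"spin":0,"hand":255},{"offset":[7,0,0],"spin":0,"hand":255},{"offset":[8,0,0],"spin":0,"hand":255},{"offset":[8,0,0],"spin":0,"hand":255},{"offset":[8,0,0],"spin":0,"hand":255},{"offset":[8,0,0],"spin":0,"hand":255},{"offset":[8,0,0],"spin":0,"hand":255},{"offset":[8,0,0],"spin":0,"hand":255},{"offset":[8,0,0],"spin":0,"hand":255},{"offset":[8,0,0],"spin":0,"hand":255},{"offset":[8,0,0],"spin":0,"hand":255}]'; python3 loc.py; python3 -m pendant '[{"offset":[8,0,0],"spin":0,"hand":255},{"offset":[8,0,0],"spin":0,"hand":255},{"offset":[8,0,0],"spin":0,"hand":255},{"offset":[8,0,0],"spin":0,"hand":255},{"offset":[8,0,0],"spin":0,"hand":255},{"offset":[8,0,0],"spin":0,"hand":255},{"offset":[7,0,0],"spin":0,"hand":255},{"offset":[6,0,0],"spin":0,"hand":255},{"offset":[5,0,0],"spin":0,"hand":255},{"offset":[4,0,0],"spin":0,"hand":255},{"offset":[3,0,0],"spin":0,"hand":255},{"offset":[2,0,0],"spin":0,"hand":255}]'; python3 loc.py
```

```text
time: 17.57
tcp_pos: [0.5366, 0.0192, 0.0451]
ee_rot: [-0.0, 0.997, -0.074, -0.0]
contact_force: [-4.0, 0.9, -0.7]
width: -0.0
t 17.57 local mm [33.9  4.7 45.1] yaw err deg 0.06 F local [-4.1  0.3] -0.7 w -0.0
time: 18.57
tcp_pos: [0.6109, 0.0079, 0.0456]
ee_rot: [0.0, 0.997, -0.074, 0.0]
contact_force: [-2.6, 1.2, -1.8]
width: -0.0002
t 18.57 local mm [109.    4.6  45.6] yaw err deg 0.05 F local [-2.7  0.8] -1.8 w -0.0
```

Expected end is about TCP x 160–170; 36 mm more at 3 mm/row, then slower.

```bash
python3 -m pendant '[{"offset":[3,0,0],"spin":0,"hand":255},{"offset":[4,0,0],"spin":0,"hand":255},{"offset":[4,0,0],"spin":0,"hand":255},{"offset":[4,0,0],"spin":0,"hand":255},{"offset":[4,0,0],"spin":0,"hand":255},{"offset":[4,0,0],"spin":0,"hand":255},{"offset":[4,0,0],"spin":0,"hand":255},{"offset":[3,0,0],"spin":0,"hand":255},{"offset":[3,0,0],"spin":0,"hand":255},{"offset":[2,0,0],"spin":0,"hand":255},{"offset":[2,0,0],"spin":0,"hand":255},{"offset":[1.5,0,0],"spin":0,"hand":255}]'; python3 loc.py; python3 - <<'E'
from plant import *
import cv2
a=capture("scene")["color"][130:330,220:470,::-1]; cv2.imwrite("pics/s10.png",cv2.resize(a,(750,600),interpolation=cv2.INTER_CUBIC))
E
```

```text
time: 19.57
tcp_pos: [0.6487, 0.0023, 0.0456]
ee_rot: [0.0, 0.997, -0.074, 0.0]
contact_force: [-2.9, 0.7, -0.2]
width: 0.0003
t 19.57 local mm [147.3   4.7  45.6] yaw err deg 0.06 F local [-3.   0.2] -0.2 w 0.0
```

View pics/s10.png

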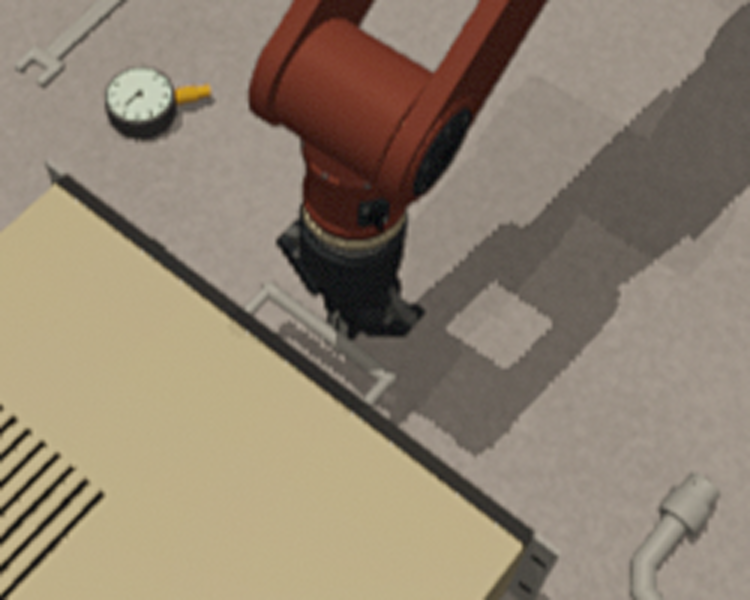

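```bash
python3 -m pendant '[{"offset":[1.5,0,0],"spin":0,"hand":255},{"offset":[1.5,0,0],"spin":0,"hand":255},{"offset":[1.5,0,0],"spin":0,"hand":255},{"offset":[1.5,0,0],"spin":0,"hand":255},{"offset":[1.5,0,0],"spin":0,"hand":255},{"offset":[1.5,0,0],"spin":0,"hand":255}]'; python3 loc.py;  python3 -m pendant '[{"offset":[1.3,0,0],"spin":0,"hand":255},{"offset":[1.3,0,0],"spin":0,"hand":255},{"offset":[1,0,0],"spin":0,"hand":255},{"offset":[1,0,0],"spin":0,"hand":255}]'; python3 loc.py
```

```text
time: 20.12
tcp_pos: [0.6562, 0.0012, 0.0455]
ee_rot: [-0.0, 0.997, -0.074, -0.002]
contact_force: [-9.0, 0.4, 5.9]
width: 0.0002
t 20.12 local mm [154.8   4.7  45.5] yaw err deg 0.06 F local [-9. -1.] 5.9 w 0.0
time: 20.45
tcp_pos: [0.6562, 0.0012, 0.0454]
ee_rot: [-0.0, 0.997, -0.074, -0.007]
contact_force: [-19.0, 0.7, 14.9]
width: -0.0
t 20.45 local mm [154.8   4.7  45.4] yaw err deg 0.08 F local [-18.9  -2.2] 14.9 w -0.0
```

```bash
python3 -m pendant '[{"offset":[1,0,0],"spin":0,"hand":255},{"offset":[1,0,0],"spin":0,"hand":255},{"offset":[1,0,0],"spin":0,"hand":255}]'; python3 loc.py
```

```text
time: 20.7
tcp_pos: [0.6562, 0.0012, 0.0454]
ee_rot: [-0.0, 0.997, -0.074, -0.011]
contact_force: [-24.9, 1.7, 20.5]
width: 0.0001
t 20.7 local mm [154.8   4.7  45.4] yaw err deg 0.09 F local [-24.9  -2.1] 20.5 w 0.0
```

```bash
python3 -m pendant '[{"offset":[-6,0,0],"spin":0,"hand":255},{"offset":[-10,0,0],"spin":0,"hand":255},{"offset":[-30,0,0],"spin":0,"hand":255},{"offset":[-35,0,0],"spin":0,"hand":255},{"offset":[-40,0,-10],"spin":0,"hand":255},{"offset":[-40,0,-10],"spin":0,"hand":255},{"offset":[-30,0,-20],"spin":0,"hand":255},{"offset":[-20,0,-20],"spin":0,"hand":255},{"offset":[0,0,0],"spin":0,"hand":255},{"offset":[0,0,0],"spin":0,"hand":255}]'; python3 loc.py; python3 - <<'E'
from plant import *
import cv2
a=capture("scene")["color"][130:330,220:470,::-1]; cv2.imwrite("pics/s11.png",cv2.resize(a,(750,600),interpolation=cv2.INTER_CUBIC))
a=capture("top")["color"][120:270,215:415,::-1]; cv2.imwrite("pics/t11.png",cv2.resize(a,(800,600),interpolation=cv2.INTER_CUBIC))
print(landmark_of("top","drawer_handle"),landmark_of("scene","drawer_handle"))
E
```

```text
time: 21.53
tcp_pos: [0.4582, 0.0313, 0.1074]
ee_rot: [-0.0, 0.997, -0.074, 0.004]
contact_force: [1.6, 0.2, 0.7]
width: -0.0
t 21.53 local mm [-45.5   4.9 107.4] yaw err deg 0.07 F local [1.6 0.4] 0.7 w -0.0
[{'pixel': [312.0, 169.1], 'confidence': 0.66}] [{'pixel': [324.7, 247.0], 'confidence': 0.69}]
```

View pics/s11.png

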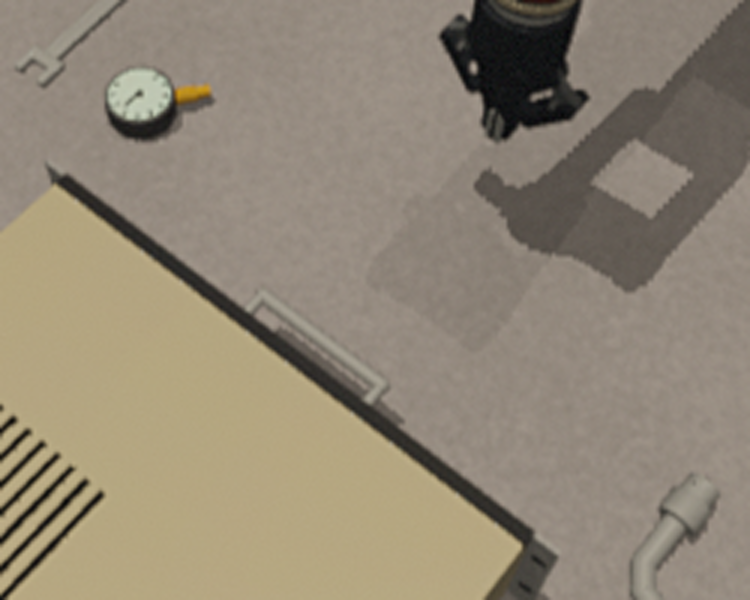

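View pics/t11.png

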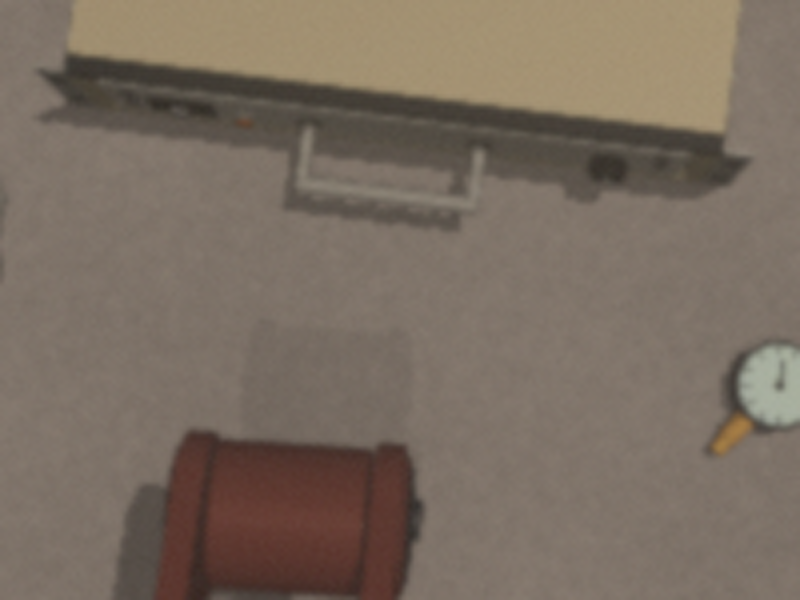

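```bash
python3 - <<'E'
from fit import *
p=np.load("p.npy")
def back(c,u,v,z):
    K,E=C[c]; R=E[:3,:3].T; o=-R@E[:3,3]; d=R@np.linalg.solve(K,[u,v,1]); return (o+d*(z-o[2])/d[2])[:2]
ax=np.array([np.cos(p[2]),np.sin(p[2])])
for nm,a,b in (("top",T(344,509),T(388,197)),("scene",S(489,170),S(320,342))):
    A=back(nm,*a[1:],.06);B=back(nm,*b[1:],.06); print(nm,ax@(B-A), "chassis front - handle:",[float(ax@(back(*c,.133)-B)) for c in ((T(68,58) if nm=="top" else S(525,545)),(T(722,140) if nm=="top" else S(60,183)))])
E
```

```text
top 0.21840012895088476 chassis front - handle: [0.05524267597449836, 0.05461189091739373]
scene 0.21486195768071611 chassis front - handle: [0.05437075169913308, 0.05326148977969693]
```

```bash
python3 - <<'E'
from plant import *
print(job_done())
E
```

```text
the job is handed in; nothing more can be done
None
```

The job is handed in at about 21.6 s of the 61 s. I flipped the pawl first, then folded the panel flat, then pushed the drawer in until it stopped.

- **Pawl:** I pushed it over with closed fingers. Later pictures showed it still flipped, up to when the drawer hid it. I felt no clear contact at its stop, so full travel is judged from the pictures only.
- **Panel:** I pressed it down along its arc at about 2–4 N. It came to rest on its stop at z = 0.101 m, with about 11 N at the end.
- **Drawer:** I pushed it by the handle at up to about 0.1 m/s, and at about 15 mm/s at the end. It stopped hard: from 9 to 25 N of push it did not move. The peak reading along the push was 25 N, with about 20 N upwards at the wrist.
- **Bystanders:** The gauge showed no shift. The parts of the elbow and wrench in my last pictures looked unmoved too. I only checked these by eye.
- **Disagreement:** The drawer stopped about 9 mm earlier than my first camera fit predicted. I had probably picked the beige cover's edge as the chassis front; the dark front rail sits ahead of it. The handle travelled 215–218 mm, which puts the drawer's start at about 22–25 mm, within the stated range. By eye in the top view, the fascia lines up with the chassis ears to about 2 mm.

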